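Nest the flared tumblers on the plate

ROBOT

A 6-joint arm with a two-finger parallel gripper is mounted at the origin on the work surface. World frame = base frame: x ahead of the robot, y to its left, z up, the work surface at z = 0. Lengths are in m, angles in rad, forces in N, time in s.
With the tool pointing down it reaches from about 0.35 to 0.85 m from the base axis. Payload 8.1 kg.
Tool frame: the origin (TCP) lies midway between the tips of the shut fingers; the grasp point (between the pads) lies 19 mm behind it; z points along the fingers, y is the direction in which the jaws open and shut (so a half turn about z gives the same grasp; the last joint's range is limited). The gripper opens to 93 mm and grips with 3 to 60 N. Pads are 15 mm wide; open, the fingers measure 128 mm over their backs; the gripper's body (75 mm by 188 mm) begins 65 mm behind the grasp point.
Start: joints at [-1.217, 0.13, 1.488, -0, 1.523, -0.085], TCP at [0.255, -0.543, 0.219] pointing down, gripper open.
Joint ranges: [-2.96, 2.96], [-0.89, 2.26], [0.02, 2.5], [-1.34, 4.48], [0, 2.73], [-2.66, 2.66]. Speed limits (rad/s): [2.39, 2.39, 2.79, 3.14, 3.14, 3.14].

INTERFACE

Orientations are given as a rotation vector (axis times angle).
In Python, from plant import robot gives the robot as it stands. The module is installed in compiled form; this text tells all that it offers.
- The arm moves only by the shell command python3 -m pendant 'ROWS' [FORCE]. ROWS is JSON, a list of rows, each an object with "translation": the shift along the tool's x, y, z in mm, a list of three; "twist": the turn, a rotation vector about the tool's x, y, z in rad, a list of three; "grip": the opening, from -1 (shut) to 1 (fully open). A call has exactly 10 rows; each row shifts and turns the pose as measured when the row begins, along the tool's axes as they then stand; what a row does not reach is not made up. A row lasts 1/10 s, in which the tool goes at most 50 mm and 8.59 degrees, less where a joint would pass 70% of its speed; a pose out of reach is approached as far as the arm can. A call is refused whole if a number of a shift passes 50 or a number of a turn 0.15, either way. A call with a gripper value outside its range is refused whole. The fingers move at their own pace and stop on an object; FORCE is the grip in N (left out, the last holds). Time passes only in rows, so rows that do not move let the fingers close, or fill a call up. It gives the time, the measured TCP pose, the force and the opening at its end, in the units of the state.
- robot.read_state(): the state, without advancing time (a new reading comes with each control period).
- robot.read_camera(name): name is "side" or "top"; returns (picture, depth): 480x640x3 uint8, red, green, blue; 480x640 float32, m along the optical axis (not along the pixel's ray), 0 where there is no reading.
- robot.camera_info(name): a dict with "vertical_fov" (degrees; the focal length in pixels is half the picture's height over the tangent of half this angle, whatever the lens; pixels are square), "cx", "cy" (the principal point, pixels), "D" ([k1, k2, p1, p2, k3] as OpenCV has them; the pictures are not rectified), "cam_to_world" (4x4, takes a point from camera to world coordinates). Camera axes: x right, y up, looking along -z (the intrinsics and any distortion apply to the point x, -y, -z); pixel columns grow to the right and rows downward; lengths in m; the calibration is good to about 2 mm. A picture is of the moment at which its call begins. camera_info takes no time and is no camera call.
- robot.close_job(): hands the job in, once; it reports no verdict.
The state is a dict: "t": time; "q": joint angles; "dq": joint speeds; "joint_torque": joint torques, N m; "tool_pos": TCP position; "orientation": TCP orientation; "force": force on the tool from outside, world axes, zero at the start; "wrist_torque": the same for the moment, N m; "opening": finger opening in m.
Only numpy, scipy, OpenCV 4.12 (cv2) and the standard library are available. Lean on these libraries where they do the work, as an engineer would, in place of code of your own. Each camera call takes 0.05 s, during which the arm holds its last target. There are 200 camera calls.

TASK

Tidy the tray for washing up: nest the two loose flared steel tumblers, one after the other, mouth up, in the flared tumbler that already stands on the white enamel plate, so that all three make one straight, fully nested stack on the plate. Lower them in gently without ramming the stack. The straight-sided and the bellied tumbler will not nest: leave them, and everything else on the tray, standing where they are.

Things in the scene. Friction and masses are not known exactly. Their poses are not given: they have to be found in the camera images.
- flared_a_mid (a point): Stainless steel tumbler, open at the top, 88 mm high, wall 3 mm, floor 5 mm thick, about 120 g. Flared: outer diameter 39 mm at the foot, widening evenly to 64 mm at the rim (58 mm inside). One nested in its like stands about 35 mm higher. Site on the axis, half-way up (44 mm); z to the mouth. Stands mouth up on the plate, within 20 mm of its centre: the bottom of the stack.
- flared_b_mid (a point): Stainless steel tumbler, open at the top, 88 mm high, wall 3 mm, floor 5 mm thick, about 120 g. Flared: outer diameter 39 mm at the foot, widening evenly to 64 mm at the rim (58 mm inside). One nested in its like stands about 35 mm higher. Site on the axis, half-way up (44 mm); z to the mouth. It stands loose on the tray, mouth up.
- flared_c_mid (a point): Stainless steel tumbler, open at the top, 88 mm high, wall 3 mm, floor 5 mm thick, about 120 g. Flared: outer diameter 39 mm at the foot, widening evenly to 64 mm at the rim (58 mm inside). One nested in its like stands about 35 mm higher. Site on the axis, half-way up (44 mm); z to the mouth. It stands loose on the tray, mouth up.
- straight_mid (a point): Stainless steel tumbler, open at the top, 88 mm high, wall 3 mm, floor 5 mm thick, about 120 g. Straight-sided, outer diameter 56 mm from foot to rim: it does not nest with the flared ones. Stays where it is. The point is on its axis, half-way up.
- bellied_mid (a point): Stainless steel tumbler, open at the top, 88 mm high, wall 3 mm, floor 5 mm thick, about 120 g. Bellied: 44 mm across the foot, 62 mm across the belly half-way up, 48 mm across the mouth: it does not nest. Stays where it is. The point is on its axis, half-way up.
- plate: White enamel plate, 170 mm across, rim 16 mm high, fixed to the tray; its flat middle, 110 mm across, is 5 mm above the origin, which is the centre of its underside. z is up.
- tray: Fixed flat metal tray, 540 mm (x) by 700 mm (y), rim 18 mm high; origin at the centre of its underside on the crate top. Its inner floor is 4 mm above the origin; all the loose things stand on it.
- mortar: Small wooden mortar cup, 64 mm across, 58 mm high, loose; origin at the centre of its foot. Stays where it is.
- bowl: Green plastic bowl, 124 mm across, 55 mm high, loose; origin at the centre of its foot. Stays where it is.
- tub: Red plastic snap-top tub, shut, 98 mm across, 62 mm high, loose; origin at the centre of its foot. Stays where it is.
- ladle: Stainless ladle lying on the tray: cup 80 mm across and 28 mm high, handle reaching 190 mm from there along its -y; origin under the centre of its cup. Stays where it is.

How it is judged:
By the outcome, as a careful person would: the job done as asked, in the order asked, and still so for the second after the job is handed in, with the robot touching nothing.
It also fails if it takes over 56 s, if anything falls off the work surface, if the arm or the gripper's body presses on something with over 40 N, if the wrist force passes 120 N, or if a joint passes its speed limit or range.

## Working session

There is one attempt and no reset: what is moved stays moved. The work goes in short steps, Python scripts to look and compute and a shell command to move; the robot and the scene stay as the last step left them, time stands still between calls to the robot, and variables do not carry over. Pictures are saved under pics/ and viewed, about 8 in all and at most 12, crops included, and the job is handed in when it is done.

```bash
mkdir -p pics; cat > h.py <<'E'
import numpy as np, cv2
from plant import robot
from scipy.spatial.transform import Rotation as R
def cam(n):
    i=robot.camera_info(n); f=240/np.tan(np.radians(i["vertical_fov"])/2)
    K=np.array([[f,0,i["cx"]],[0,f,i["cy"]],[0,0,1]]); return K,np.array(i["D"],float),np.array(i["cam_to_world"])
def rays(n,uv):
    K,D,T=cam(n); p=cv2.undistortPoints(np.array(uv,float).reshape(-1,1,2),K,D).reshape(-1,2)
    d=np.c_[p[:,0],-p[:,1],-np.ones(len(p))]@T[:3,:3].T; return T[:3,3],d
def onplane(n,uv,z):
    o,d=rays(n,uv); return o+d*((z-o[2])/d[:,2])[:,None]
def cloud(n,depth):
    v,u=np.mgrid[:480,:640]; o,d=rays(n,np.c_[u.ravel(),v.ravel()])
    return (o+d*depth.reshape(-1,1)).reshape(480,640,3)
E
python3 - <<'E'
from h import *
for n in("top","side"):
    p,d=robot.read_camera(n); cv2.imwrite(f"pics/{n}0.png",p[:,:,::-1]); np.savez(f"{n}0.npz",p=p,d=d)
    K,D,T=cam(n); print(n,K[0,0],K[0,2],K[1,2],D,T.round(3).tolist())
print({k:np.round(v,3) for k,v in robot.read_state().items()})
E
```

```text
top 518.7992639530427 325.40050173365154 239.34604126211823 [-0.1397448  0.         0.         0.         0.       ] [[-0.027, 0.997, -0.07, 0.521], [-1.0, -0.027, 0.002, -0.0], [-0.0, 0.07, 0.998, 1.091], [0.0, 0.0, 0.0, 1.0]]
side 580.0482514598757 319.46526066421694 236.12865813573606 [-0.03219674  0.          0.          0.          0.        ] [[0.993, 0.066, -0.099, 0.524], [-0.117, 0.694, -0.711, -0.601], [0.022, 0.717, 0.697, 0.683], [0.0, 0.0, 0.0, 1.0]]
{'t': np.float64(0.1), 'q': array([-1.217,  0.131,  1.489, -0.   ,  1.523, -0.085]), 'dq': array([-0.001, -0.003, -0.003,  0.   ,  0.001, -0.   ]), 'joint_torque': array([ 1.0000e-03, -5.6134e+01, -4.9310e+01,  7.7000e-02,  2.9000e-02,
       -0.0000e+00]), 'tool_pos': array([ 0.255, -0.543,  0.218]), 'orientation': array([-3.065, -0.683,  0.   ]), 'force': array([-0.34 ,  0.054, -0.541]), 'wrist_torque': array([-0.016,  0.044, -0.01 ]), 'opening': np.float64(0.093)}
```

View pics/top0.png

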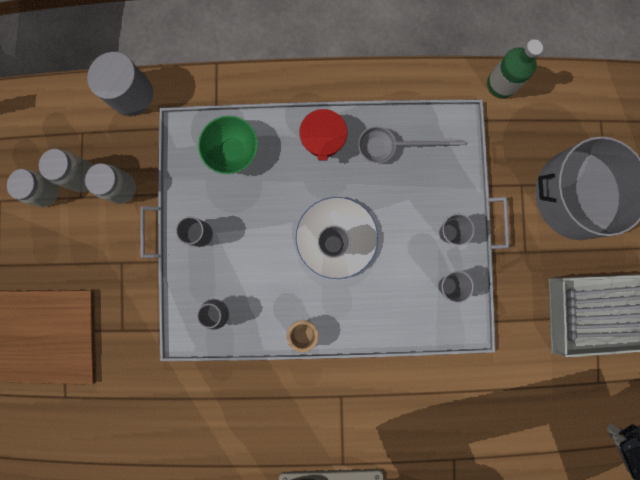

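View pics/side0.png

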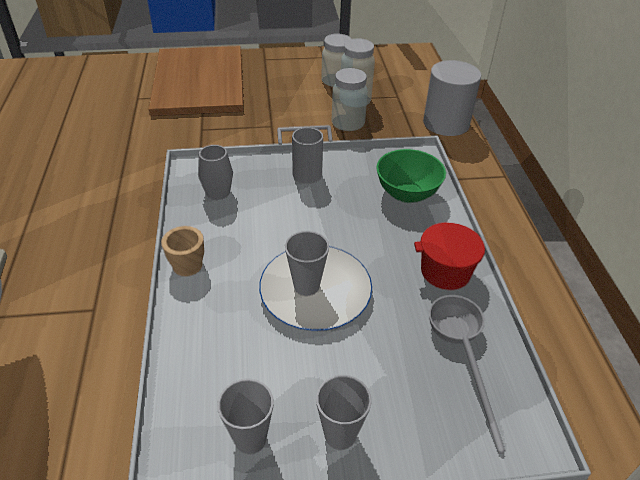

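Top view: the plate's tumbler has its rim near (333,241) and the loose flared pair is near (457,230) and (456,287). The side view agrees, with rims near (343,397) and (246,405). The straight and bellied tumblers are on the far left. Next I measure the rims from the depth and from rays.

```bash
cat >> h.py <<'E'
def circ(P):
    A=np.c_[2*P[:,:2],np.ones(len(P))]; s=np.linalg.lstsq(A,(P[:,:2]**2).sum(1),rcond=None)[0]
    return s[0],s[1],np.sqrt(s[2]+s[0]**2+s[1]**2)
def rim(C,xy,zr=None,rad=.05,band=.006):
    P=C[(np.hypot(C[...,0]-xy[0],C[...,1]-xy[1])<rad)&(C[...,2]>.03)]
    z=np.percentile(P[:,2],97) if zr is None else zr
    Q=P[abs(P[:,2]-z)<band]; c=circ(Q)
    return np.round([*c,z,len(Q)],4)
E
python3 - <<'E'
from h import *
for n,px in(("top",[(333,241),(457,230),(456,287)]),("side",[(307,248),(343,397),(246,405)])):
    z=np.load(n+"0.npz"); C=cloud(n,z["d"])
    for uv in([(270,300),(400,300)] if n=="top" else [(400,400),(230,330)]): print("tray",C[uv[1],uv[0]].round(4))
    for uv in px:
        g=onplane(n,[uv],.12)[0]; print(n,uv,g.round(3),rim(C,g))
        P=C[(np.hypot(C[...,0]-g[0],C[...,1]-g[1])<.05)]; print(np.histogram(P[:,2],np.arange(-.01,.2,.01))[0])
E
```

```text
tray [0.4731 0.1166 0.0059]
tray [ 0.4656 -0.1546  0.0079]
top (333, 241) [ 0.585 -0.016  0.12 ] [ 5.86e-01 -1.78e-02  2.99e-02  1.00e-01  1.61e+02]
[  0 402 786  40  50  50  58  66  69  71 186  17   0   0   0   0   0   0
   0   0]
top (457, 230) [ 0.6   -0.252  0.12 ] [ 6.034e-01 -2.607e-01  2.980e-02  9.510e-02  1.770e+02]
[   9 1118  149   51   60   66   62   78   76   96  166    0    0    0
    0    0    0    0    0    0]
top (456, 287) [ 0.492 -0.246  0.12 ] [ 4.925e-01 -2.548e-01  2.960e-02  9.510e-02  1.630e+02]
[   4 1151  142   45   50   59   65   75   83   97  153    0    0    0
    0    0    0    0    0    0]
tray [ 0.6883 -0.2254  0.0064]
tray [ 0.4692 -0.0893  0.0054]
side (307, 248) [ 0.584 -0.048  0.12 ] [ 5.859e-01 -2.220e-02  2.960e-02  9.690e-02  2.560e+02]
[   0 1560  611   90  102  150  217  216  226  236  272    0    0    0
    0    0    0    0    0    0]
side (343, 397) [ 0.6   -0.278  0.12 ] [ 6.033e-01 -2.648e-01  3.010e-02  9.300e-02  6.040e+02]
[   0 3415  165  215  259  317  347  394  422  471  458    0    0    0
    0    0    0    0    0    0]
side (246, 405) [ 0.495 -0.277  0.12 ] [ 4.921e-01 -2.587e-01  3.000e-02  9.270e-02  6.160e+02]
[   1 3227  172  231  270  317  351  407  438  494  434    0    0    0
    0    0    0    0    0    0]
```

A is at about (0.586, -0.020), B at (0.603, -0.263) and C at (0.492, -0.257). The radii fit 32 mm and the rims sit at 0.093–0.097, as they should. I turn the tool to line up with the world axes and head to B.

```bash
python3 -m pendant '[{"translation":[0,0,0],"twist":[0,0,0.146],"grip":1},{"translation":[0,0,0],"twist":[0,0,0.146],"grip":1},{"translation":[0,0,0],"twist":[0,0,0.146],"grip":1},{"translation":[40,-32,0],"twist":[0,0,0],"grip":1},{"translation":[40,-32,0],"twist":[0,0,0],"grip":1},{"translation":[40,-32,0],"twist":[0,0,0],"grip":1},{"translation":[40,-32,0],"twist":[0,0,0],"grip":1},{"translation":[40,-32,0],"twist":[0,0,0],"grip":1},{"translation":[40,-32,0],"twist":[0,0,0],"grip":1},{"translation":[40,-32,0],"twist":[0,0,0],"grip":1}]' 10; python3 -c "
from h import *
s=robot.read_state();print(R.from_rotvec(s['orientation']).as_matrix().round(3))"
```

```text
t: 1.1
tool_pos: [0.5298, -0.3274, 0.212]
orientation: [-3.134, 0.045, 0.011]
force: [0.6, -1.7, 0.6]
opening: 0.093
[[ 1.    -0.029 -0.007]
 [-0.029 -1.     0.008]
 [-0.007 -0.008 -1.   ]]
```

```bash
python3 -m pendant '[{"translation":[25,-22,0],"twist":[0,0,-0.029],"grip":1},{"translation":[25,-22,0],"twist":[0,0,0],"grip":1},{"translation":[20,-16,0],"twist":[0,0,0],"grip":1},{"translation":[5,-5,10],"twist":[0,0,0],"grip":1},{"translation":[0,0,15],"twist":[0,0,0],"grip":1},{"translation":[0,0,20],"twist":[0,0,0],"grip":1},{"translation":[0,0,20],"twist":[0,0,0],"grip":1},{"translation":[0,0,15],"twist":[0,0,0],"grip":1},{"translation":[0,0,0],"twist":[0,0,0],"grip":1},{"translation":[0,0,0],"twist":[0,0,0],"grip":1}]' 10; cat > look.py <<'E'
import sys
from h import *
s=robot.read_state(); print(s['t'],s['tool_pos'].round(4),s['opening'].round(4),s['force'].round(1)); print(R.from_rotvec(s['orientation']).as_matrix().round(3).tolist())
ims=[]
for n in("top","side"):
    p,d=robot.read_camera(n); np.savez(f"{n}{sys.argv[1]}.npz",p=p,d=d)
    if n=="top": ims.append(cv2.resize(p[190:340,270:520],None,fx=3,fy=3)[:, :640])
    else: ims.append(p)
cv2.imwrite(f"pics/s{sys.argv[1]}.png",ims[1][:,:,::-1]); cv2.imwrite(f"pics/t{sys.argv[1]}.png",ims[0][:,:,::-1])
E
python3 look.py 1
```

```text
t: 2.1
tool_pos: [0.6043, -0.2554, 0.1188]
orientation: [-3.129, -0.01, 0.027]
force: [-0.8, 1.0, 0.6]
opening: 0.0928Traceback (most recent call last):
  File "look.py", line 3, in <module>
    s=robot.read_state(); print(s['t'],s['tool_pos'].round(4),s['opening'].round(4),s['force'].round(1)); print(R.from_rotvec(s['orientation']).as_matrix().round(3).tolist())
                                                              ^^^^^^^^^^^^^^^^^^
AttributeError: 'float' object has no attribute 'round'
```

```bash
sed -i "s/^s=robot.*/s=robot.read_state(); A=np.round; print(s['t'],A(s['tool_pos'],4),A(s['opening'],4),A(s['force'],1))\nM=R.from_rotvec(s['orientation']); print('twist fix',A((M.inv()*R.from_rotvec([np.pi,0,0])).as_rotvec(),4))/" look.py
python3 look.py 1
```

```text
2.1 [ 0.6043 -0.2554  0.1188] 0.0928 [-0.8  1.   0.6]
twist fix [-0.0128  0.0172  0.0061]
```

View pics/s1.png

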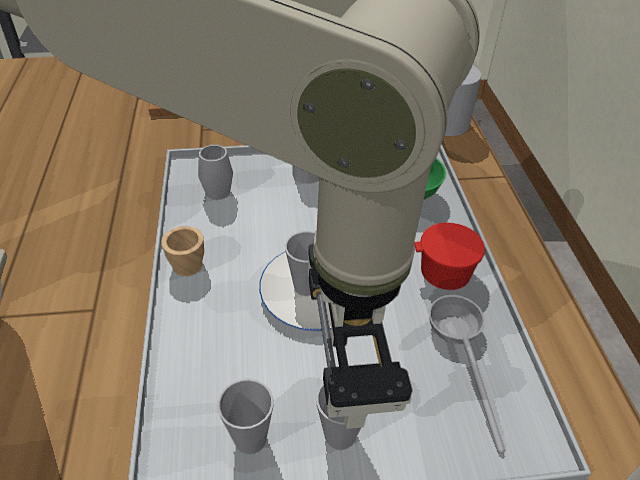

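The side view shows the near finger around (360,415), just in front of B's rim at (343,397). I check the tool against the camera and fix the small tilt.

```bash
python3 - <<'E'
from h import *
z=np.load("side1.npz"); C=cloud("side",z["d"])
for lo in np.arange(.11,.2,.01):
    m=(C[...,2]>lo)&(C[...,2]<lo+.01)&(abs(C[...,0]-.6)<.08)&(C[...,1]<-.25)&(C[...,1]>-.4)
    P=C[m]; 
    if len(P)>10: v,u=np.where(m); print(lo.round(3),len(P),np.percentile(P[:,0],[2,50,98]).round(4),np.percentile(P[:,1],[2,50,98]).round(4),u.min(),u.max(),v.min(),v.max())
im=z["p"][330:460,280:440]; cv2.imwrite("pics/c1.png",cv2.resize(im,None,fx=4,fy=4)[:,:,::-1])
E
```

```text
0.12 28 [0.5964 0.5991 0.613 ] [-0.3194 -0.3184 -0.308 ] 344 363 419 428
0.13 88 [0.5966 0.6041 0.6142] [-0.3203 -0.3193 -0.3085] 345 364 416 427
0.14 81 [0.5968 0.6047 0.6146] [-0.3208 -0.3199 -0.3158] 347 365 416 423
0.15 64 [0.5974 0.6058 0.6147] [-0.3217 -0.3208 -0.3195] 348 366 414 419
```

View pics/c1.png

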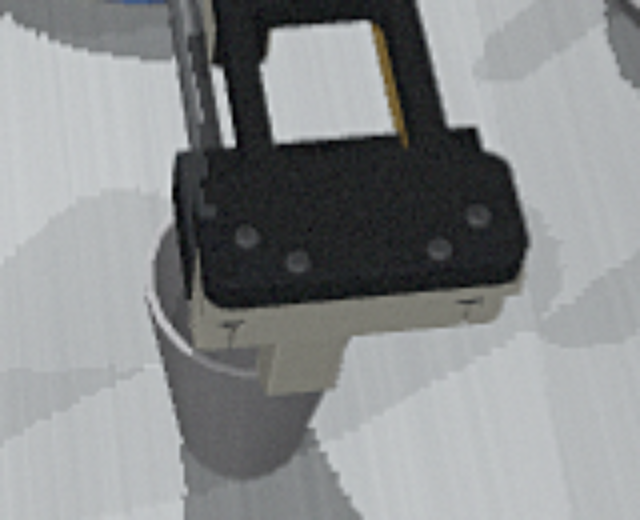

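```bash
python3 -m pendant '[{"translation":[0,3,0],"twist":[-0.013,0.017,0.006],"grip":1},{"translation":[0,3,0],"twist":[0,0,0],"grip":1},{"translation":[0,0,0],"twist":[0,0,0],"grip":1},{"translation":[0,0,0],"twist":[0,0,0],"grip":1},{"translation":[0,0,0],"twist":[0,0,0],"grip":1},{"translation":[0,0,0],"twist":[0,0,0],"grip":1},{"translation":[0,0,0],"twist":[0,0,0],"grip":1},{"translation":[0,0,0],"twist":[0,0,0],"grip":1},{"translation":[0,0,0],"twist":[0,0,0],"grip":1},{"translation":[0,0,0],"twist":[0,0,0],"grip":1}]' 10; python3 look.py 2
```

```text
t: 3.2
tool_pos: [0.6072, -0.263, 0.124]
orientation: [3.137, 0.0, 0.013]
force: [-0.4, -0.4, 0.4]
opening: 0.0929
3.2 [ 0.6072 -0.263   0.124 ] 0.0929 [-0.4 -0.4  0.4]
twist fix [ 0.0049 -0.0084  0.0001]
```

Finger and rim agree with the robot frame to about 1 mm. I go down around B and close on it.

```bash
python3 -m pendant '[{"translation":[-4,1,10],"twist":[0.004,-0.007,0],"grip":1},{"translation":[0,0,12],"twist":[0,0,0],"grip":1},{"translation":[0,0,12],"twist":[0,0,0],"grip":1},{"translation":[0,0,12],"twist":[0,0,0],"grip":1},{"translation":[0,0,10],"twist":[0,0,0],"grip":1},{"translation":[0,0,4],"twist":[0,0,0],"grip":1},{"translation":[0,0,0],"twist":[0,0,0],"grip":1},{"translation":[0,0,0],"twist":[0,0,0],"grip":1},{"translation":[0,0,0],"twist":[0,0,0],"grip":1},{"translation":[0,0,0],"twist":[0,0,0],"grip":1}]' 15; python3 look.py 3
```

```text
t: 4.3
tool_pos: [0.6019, -0.2637, 0.0567]
orientation: [-3.141, 0.0, 0.003]
force: [-0.0, 0.6, 0.2]
opening: 0.0927
4.3 [ 0.6019 -0.2637  0.0567] 0.0927 [-0.   0.6  0.2]
twist fix [-0.0007  0.0017 -0.    ]
```

```bash
python3 -m pendant '[{"translation":[0,0,-5],"twist":[0,0,0],"grip":1},{"translation":[0,0,-4],"twist":[0,0,0],"grip":1},{"translation":[0,0,0],"twist":[0,0,0],"grip":1},{"translation":[0,0,0],"twist":[0,0,0],"grip":-1},{"translation":[0,0,0],"twist":[0,0,0],"grip":-1},{"translation":[0,0,0],"twist":[0,0,0],"grip":-1},{"translation":[0,0,0],"twist":[0,0,0],"grip":-1},{"translation":[0,0,0],"twist":[0,0,0],"grip":-1},{"translation":[0,0,0],"twist":[0,0,0],"grip":-1},{"translation":[0,0,0],"twist":[0,0,0],"grip":-1}]' 15; python3 look.py 4
```

```text
t: 5.4
tool_pos: [0.6028, -0.264, 0.0681]
orientation: [3.141, 0.0, 0.001]
force: [-0.1, -0.3, 0.7]
opening: 0.063
5.4 [ 0.6028 -0.264   0.0681] 0.063 [-0.1 -0.3  0.7]
twist fix [ 0.0002 -0.0005  0.0001]
```

Gripped at 63 mm, just below the rim as expected. Lifting.

```bash
python3 -m pendant '[{"translation":[0,0,-6],"twist":[0,0,0],"grip":-1},{"translation":[0,0,-12],"twist":[0,0,0],"grip":-1},{"translation":[0,0,-18],"twist":[0,0,0],"grip":-1},{"translation":[0,0,-22],"twist":[0,0,0],"grip":-1},{"translation":[0,0,-22],"twist":[0,0,0],"grip":-1},{"translation":[0,0,-20],"twist":[0,0,0],"grip":-1},{"translation":[0,-5,-12],"twist":[0,0,0],"grip":-1},{"translation":[0,-10,-4],"twist":[0,0,0],"grip":-1},{"translation":[0,-15,0],"twist":[0,0,0],"grip":-1},{"translation":[0,-20,0],"twist":[0,0,0],"grip":-1}]' 15; python3 -m pendant '[{"translation":[-2,-25,0],"twist":[0,0,0],"grip":-1},{"translation":[-3,-28,0],"twist":[0,0,0],"grip":-1},{"translation":[-3,-28,0],"twist":[0,0,0],"grip":-1},{"translation":[-3,-28,0],"twist":[0,0,0],"grip":-1},{"translation":[-3,-25,0],"twist":[0,0,0],"grip":-1},{"translation":[-3,-20,0],"twist":[0,0,0],"grip":-1},{"translation":[0,-12,0],"twist":[0,0,0],"grip":-1},{"translation":[0,-6,0],"twist":[0,0,0],"grip":-1},{"translation":[0,0,0],"twist":[0,0,0],"grip":-1},{"translation":[0,0,0],"twist":[0,0,0],"grip":-1}]' 15; python3 look.py 5
```

```text
t: 6.5
tool_pos: [0.6014, -0.2123, 0.1916]
orientation: [-3.142, 0.005, 0.001]
force: [0.5, 0.2, -0.9]
opening: 0.0632
t: 7.5
tool_pos: [0.575, -0.0161, 0.1797]
orientation: [-3.135, -0.012, 0.03]
force: [0.2, -1.0, -0.6]
opening: 0.0632
7.5 [ 0.575  -0.0161  0.1797] 0.0632 [ 0.2 -1.  -0.6]
twist fix [-0.0068  0.0191  0.0074]
```

View pics/s5.png

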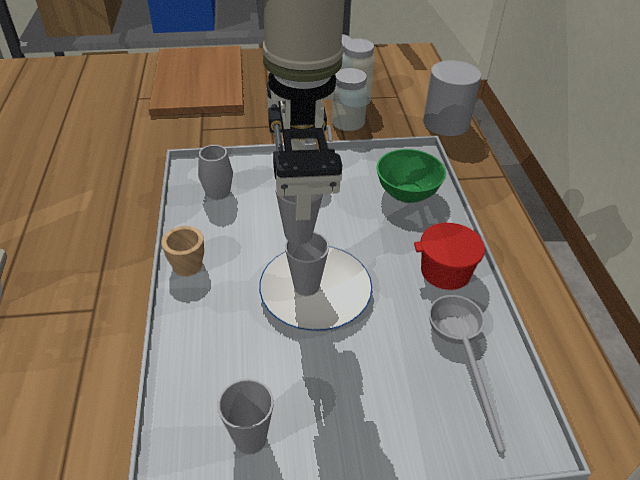

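B hangs upright from the jaws, with its foot at about (297,240), above A's rim at (307,248). I centre it over A at TCP (0.5855, -0.0213) and level the tool.

```bash
python3 -m pendant '[{"translation":[5,3,0],"twist":[-0.007,0.019,0.007],"grip":-1},{"translation":[5,2,0],"twist":[0,0,0],"grip":-1},{"translation":[0,0,0],"twist":[0,0,0],"grip":-1},{"translation":[0,0,0],"twist":[0,0,0],"grip":-1},{"translation":[0,0,0],"twist":[0,0,0],"grip":-1},{"translation":[0,0,0],"twist":[0,0,0],"grip":-1},{"translation":[0,0,0],"twist":[0,0,0],"grip":-1},{"translation":[0,0,0],"twist":[0,0,0],"grip":-1},{"translation":[0,0,0],"twist":[0,0,0],"grip":-1},{"translation":[0,0,0],"twist":[0,0,0],"grip":-1}]' 15; python3 look.py 6; python3 - <<'E'
from h import *
C=cloud("side",np.load("side6.npz")["d"])
for lo,hi in((.04,.06),(.06,.08),(.08,.095),(.125,.14),(.14,.155),(.155,.17),(.17,.185)):
    P=C[(C[...,2]>lo)&(C[...,2]<hi)&(abs(C[...,0]-.585)<.045)&(abs(C[...,1]+.02)<.045)]
    print(lo,len(P),np.percentile(P[:,0],[1,50,99]).round(4),circ(P) if len(P)>9 else 0)
E
```

```text
t: 8.6
tool_pos: [0.5865, -0.0249, 0.1799]
orientation: [3.14, -0.008, 0.004]
force: [0.3, -0.1, -1.0]
opening: 0.0636
8.6 [ 0.5865 -0.0249  0.1799] 0.0636 [ 0.3 -0.1 -1. ]
twist fix [ 0.0012 -0.0023 -0.005 ]
0.04 408 [0.5612 0.5859 0.6077] (np.float64(0.5856754857296949), np.float64(-0.021984245244033418), np.float64(0.024085815615655995))
0.06 522 [0.5596 0.5844 0.6119] (np.float64(0.5857928947427227), np.float64(-0.02267381146487918), np.float64(0.026380993867222497))
0.08 375 [0.5568 0.5809 0.6147] (np.float64(0.585826394009937), np.float64(-0.022573044323755398), np.float64(0.028759846028883002))
0.125 186 [0.5658 0.5837 0.607 ] (np.float64(0.5869168612827618), np.float64(-0.02690242671397519), np.float64(0.020823533513756046))
0.14 217 [0.5633 0.5846 0.6086] (np.float64(0.5869785620891286), np.float64(-0.027210853870584473), np.float64(0.02308503118009066))
0.155 281 [0.5618 0.581  0.6098] (np.float64(0.5867039282546226), np.float64(-0.02815885546908692), np.float64(0.024713278217848047))
0.17 220 [0.5596 0.5763 0.6126] (np.float64(0.5866879784838523), np.float64(-0.02979416669070839), np.float64(0.026358620582533996))
```

Measured above A, B's axis is 1 mm off in x and 4 mm off in y, which agrees with the planned target. I correct that and go part of the way down.

```bash
python3 -m pendant '[{"translation":[-1,-3,0],"twist":[0.001,-0.002,-0.005],"grip":-1},{"translation":[0,-1,0],"twist":[0,0,0],"grip":-1},{"translation":[0,0,0],"twist":[0,0,0],"grip":-1},{"translation":[0,0,5],"twist":[0,0,0],"grip":-1},{"translation":[0,0,10],"twist":[0,0,0],"grip":-1},{"translation":[0,0,10],"twist":[0,0,0],"grip":-1},{"translation":[0,0,10],"twist":[0,0,0],"grip":-1},{"translation":[0,0,5],"twist":[0,0,0],"grip":-1},{"translation":[0,0,0],"twist":[0,0,0],"grip":-1},{"translation":[0,0,0],"twist":[0,0,0],"grip":-1}]' 15; python3 look.py 7
```

```text
t: 9.7
tool_pos: [0.5842, -0.0203, 0.1344]
orientation: [-3.141, -0.001, 0.005]
force: [-0.2, -0.2, -1.3]
opening: 0.0639
9.7 [ 0.5842 -0.0203  0.1344] 0.0639 [-0.2 -0.2 -1.3]
twist fix [-0.0002  0.0029  0.0005]
```

```bash
python3 -m pendant '[{"translation":[1,1,3],"twist":[0,0.002,0],"grip":-1},{"translation":[0,0,3],"twist":[0,0,0],"grip":-1},{"translation":[0,0,3],"twist":[0,0,0],"grip":-1},{"translation":[0,0,3],"twist":[0,0,0],"grip":-1},{"translation":[0,0,2],"twist":[0,0,0],"grip":-1},{"translation":[0,0,2],"twist":[0,0,0],"grip":-1},{"translation":[0,0,0],"twist":[0,0,0],"grip":-1},{"translation":[0,0,0],"twist":[0,0,0],"grip":-1},{"translation":[0,0,0],"twist":[0,0,0],"grip":-1},{"translation":[0,0,0],"twist":[0,0,0],"grip":-1}]' 15; python3 look.py 8
```

```text
t: 10.8
tool_pos: [0.5866, -0.0214, 0.119]
orientation: [-3.142, -0.001, -0.004]
force: [-0.5, 0.5, -0.7]
opening: 0.0633
10.8 [ 0.5866 -0.0214  0.119 ] 0.0633 [-0.5  0.5 -0.7]
twist fix [-0.     -0.0025  0.0006]
```

```bash
python3 -m pendant '[{"translation":[-1,0,1],"twist":[0,-0.002,0],"grip":-1},{"translation":[0,0,2],"twist":[0,0,0],"grip":-1},{"translation":[0,0,1],"twist":[0,0,0],"grip":-1},{"translation":[0,0,2],"twist":[0,0,0],"grip":-1},{"translation":[0,0,1],"twist":[0,0,0],"grip":-1},{"translation":[0,0,1],"twist":[0,0,0],"grip":-1},{"translation":[0,0,0],"twist":[0,0,0],"grip":-1},{"translation":[0,0,0],"twist":[0,0,0],"grip":-1},{"translation":[0,0,0],"twist":[0,0,0],"grip":-1},{"translation":[0,0,0],"twist":[0,0,0],"grip":-1}]' 15; python3 look.py 9
```

```text
t: 11.9
tool_pos: [0.5856, -0.0213, 0.1104]
orientation: [-3.141, -0.001, -0.001]
force: [-1.0, 0.2, -1.3]
opening: 0.0637
11.9 [ 0.5856 -0.0213  0.1104] 0.0637 [-1.   0.2 -1.3]
twist fix [-0.0002 -0.0007  0.0006]
```

View pics/s9.png

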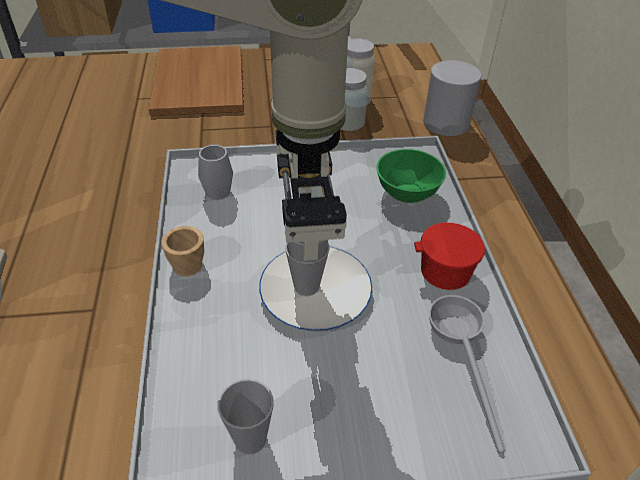

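B is inside A, with the fingers just above A's rim around (307,255). There is no contact force yet. I go on in small steps.

```bash
python3 -m pendant '[{"translation":[0,0,1],"twist":[0,0,0],"grip":-1},{"translation":[0,0,0.5],"twist":[0,0,0],"grip":-1},{"translation":[0,0,0.5],"twist":[0,0,0],"grip":-1},{"translation":[0,0,0.5],"twist":[0,0,0],"grip":-1},{"translation":[0,0,0.5],"twist":[0,0,0],"grip":-1},{"translation":[0,0,0],"twist":[0,0,0],"grip":-1},{"translation":[0,0,0],"twist":[0,0,0],"grip":-1},{"translation":[0,0,0],"twist":[0,0,0],"grip":-1},{"translation":[0,0,0],"twist":[0,0,0],"grip":-1},{"translation":[0,0,0],"twist":[0,0,0],"grip":-1}]' 15; python3 look.py 10
```

```text
t: 13.0
tool_pos: [0.5872, -0.0212, 0.1094]
orientation: [-3.141, -0.001, -0.007]
force: [-0.1, 0.9, 1.8]
opening: 0.0635
13.0 [ 0.5872 -0.0212  0.1094] 0.0635 [-0.1  0.9  1.8]
twist fix [-0.0002 -0.0045  0.0007]
```

The force is now +1.8 N, so B has seated. Release and rise.

```bash
python3 -m pendant '[{"translation":[0,0,0],"twist":[0,0,0],"grip":0.5},{"translation":[0,0,0],"twist":[0,0,0],"grip":0.6},{"translation":[0,0,0],"twist":[0,0,0],"grip":0.8},{"translation":[0,0,0],"twist":[0,0,0],"grip":1},{"translation":[0,0,0],"twist":[0,0,0],"grip":1},{"translation":[0,0,0],"twist":[0,0,0],"grip":1},{"translation":[0,0,-5],"twist":[0,0,0],"grip":1},{"translation":[0,0,-15],"twist":[0,0,0],"grip":1},{"translation":[0,0,-30],"twist":[0,0,0],"grip":1},{"translation":[0,0,-40],"twist":[0,0,0],"grip":1}]' 15; python3 -m pendant '[{"translation":[0,10,-20],"twist":[0,0,0],"grip":1},{"translation":[-10,25,0],"twist":[0,0,0],"grip":1},{"translation":[-12,30,0],"twist":[0,0,0],"grip":1},{"translation":[-12,30,0],"twist":[0,0,0],"grip":1},{"translation":[-12,30,0],"twist":[0,0,0],"grip":1},{"translation":[-12,30,0],"twist":[0,0,0],"grip":1},{"translation":[-12,30,0],"twist":[0,0,0],"grip":1},{"translation":[-6,15,0],"twist":[0,0,0],"grip":1},{"translation":[0,0,0],"twist":[0,0,0],"grip":1},{"translation":[0,0,0],"twist":[0,0,0],"grip":1}]' 15; python3 look.py 11; cat > st.py <<'E'
import sys
from h import *
C=cloud("side",np.load(f"side{sys.argv[1]}.npz")["d"])
for lo in np.arange(.03,.17,.01):
    P=C[(C[...,2]>lo)&(C[...,2]<lo+.01)&(abs(C[...,0]-.585)<.045)&(abs(C[...,1]+.02)<.045)]
    if len(P)>9: print(lo.round(3),len(P),np.round(circ(P),4))
for nm,g in(("stack",(.5858,-.0224)),("C",(.492,-.257))):
    try: print(nm,rim(C,g))
    except Exception as e: print(nm,e)
E
python3 st.py 11
```

```text
t: 14.1
tool_pos: [0.5817, -0.0211, 0.1954]
orientation: [-3.14, -0.001, 0.016]
force: [1.2, 0.1, -0.1]
opening: 0.0927
t: 15.1
tool_pos: [0.5104, -0.2293, 0.2423]
orientation: [3.134, 0.004, 0.03]
force: [0.5, 0.7, -0.1]
opening: 0.0929
15.1 [ 0.5104 -0.2293  0.2423] 0.0929 [ 0.5  0.7 -0.1]
twist fix [ 0.0075 -0.0189  0.0028]
0.03 95 [ 0.5859 -0.0224  0.0218]
0.04 104 [ 0.5861 -0.022   0.0234]
0.05 107 [ 0.5862 -0.022   0.0249]
0.06 118 [ 0.5862 -0.0227  0.0255]
0.07 124 [ 0.5862 -0.0219  0.0277]
0.08 206 [ 0.5863 -0.0248  0.0265]
0.09 442 [ 0.5859 -0.024   0.0269]
0.1 351 [ 0.5861 -0.0225  0.0263]
0.11 377 [ 0.5861 -0.0227  0.0277]
0.12 437 [ 0.5861 -0.0226  0.0291]
0.13 304 [ 0.5861 -0.0221  0.0301]
stack [ 5.861e-01 -2.220e-02  2.990e-02  1.332e-01  4.280e+02]
C [ 5.053e-01 -2.296e-01  4.020e-02  5.449e-01  1.989e+03]
```

B is straight and fully nested: the rim is at 0.133 and the axis is the same all the way up. Now C, at target TCP (0.492, -0.258).

```bash
python3 -m pendant '[{"translation":[-10,15,5],"twist":[0.007,-0.018,0.002],"grip":1},{"translation":[-6,12,15],"twist":[0,0,0],"grip":1},{"translation":[0,0,20],"twist":[0,0,0],"grip":1},{"translation":[0,0,25],"twist":[0,0,0],"grip":1},{"translation":[0,0,25],"twist":[0,0,0],"grip":1},{"translation":[0,0,15],"twist":[0,0,0],"grip":1},{"translation":[0,0,5],"twist":[0,0,0],"grip":1},{"translation":[0,0,0],"twist":[0,0,0],"grip":1},{"translation":[0,0,0],"twist":[0,0,0],"grip":1},{"translation":[0,0,0],"twist":[0,0,0],"grip":1}]' 15; python3 look.py 12
```

```text
t: 16.2
tool_pos: [0.4913, -0.2569, 0.1214]
orientation: [-3.139, -0.011, 0.008]
force: [-0.8, -0.0, -0.7]
opening: 0.093
16.2 [ 0.4913 -0.2569  0.1214] 0.093 [-0.8 -0.  -0.7]
twist fix [-0.0025  0.0054  0.0067]
```

```bash
python3 -m pendant '[{"translation":[0.5,1,8],"twist":[-0.002,0.005,0.006],"grip":1},{"translation":[0,0,10],"twist":[0,0,0],"grip":1},{"translation":[0,0,12],"twist":[0,0,0],"grip":1},{"translation":[0,0,12],"twist":[0,0,0],"grip":1},{"translation":[0,0,7],"twist":[0,0,0],"grip":1},{"translation":[0,0,3],"twist":[0,0,0],"grip":1},{"translation":[0,0,0],"twist":[0,0,0],"grip":1},{"translation":[0,0,0],"twist":[0,0,0],"grip":1},{"translation":[0,0,0],"twist":[0,0,0],"grip":1},{"translation":[0,0,0],"twist":[0,0,0],"grip":1}]' 15; python3 look.py 13
```

```text
t: 17.3
tool_pos: [0.4928, -0.2583, 0.0661]
orientation: [3.141, 0.001, 0.003]
force: [-0.6, 0.1, -0.5]
opening: 0.0928
17.3 [ 0.4928 -0.2583  0.0661] 0.0928 [-0.6  0.1 -0.5]
twist fix [ 0.001  -0.0022  0.0006]
```

```bash
python3 -m pendant '[{"translation":[-1,0,-2],"twist":[0.001,-0.002,0],"grip":1},{"translation":[0,0,0],"twist":[0,0,0],"grip":1},{"translation":[0,0,0],"twist":[0,0,0],"grip":-1},{"translation":[0,0,0],"twist":[0,0,0],"grip":-1},{"translation":[0,0,0],"twist":[0,0,0],"grip":-1},{"translation":[0,0,0],"twist":[0,0,0],"grip":-1},{"translation":[0,0,0],"twist":[0,0,0],"grip":-1},{"translation":[0,0,0],"twist":[0,0,0],"grip":-1},{"translation":[0,0,0],"twist":[0,0,0],"grip":-1},{"translation":[0,0,0],"twist":[0,0,0],"grip":-1}]' 15; python3 look.py 14
```

```text
t: 18.4
tool_pos: [0.4923, -0.2585, 0.0692]
orientation: [3.141, 0.001, 0.002]
force: [-0.5, 0.9, 0.4]
opening: 0.0629
18.4 [ 0.4923 -0.2585  0.0692] 0.0629 [-0.5  0.9  0.4]
twist fix [ 0.0006 -0.0015  0.0006]
```

```bash
python3 -m pendant '[{"translation":[0,0,-6],"twist":[0,0,0],"grip":-1},{"translation":[0,0,-14],"twist":[0,0,0],"grip":-1},{"translation":[0,0,-22],"twist":[0,0,0],"grip":-1},{"translation":[0,0,-28],"twist":[0,0,0],"grip":-1},{"translation":[0,0,-28],"twist":[0,0,0],"grip":-1},{"translation":[0,0,-28],"twist":[0,0,0],"grip":-1},{"translation":[0,0,-25],"twist":[0,0,0],"grip":-1},{"translation":[0,0,-15],"twist":[0,0,0],"grip":-1},{"translation":[0,0,-6],"twist":[0,0,0],"grip":-1},{"translation":[0,0,0],"twist":[0,0,0],"grip":-1}]' 15; python3 -m pendant '[{"translation":[4,-10,0],"twist":[0,0,0],"grip":-1},{"translation":[9,-20,0],"twist":[0,0,0],"grip":-1},{"translation":[12,-28,0],"twist":[0,0,0],"grip":-1},{"translation":[12,-30,0],"twist":[0,0,0],"grip":-1},{"translation":[12,-30,0],"twist":[0,0,0],"grip":-1},{"translation":[12,-30,0],"twist":[0,0,0],"grip":-1},{"translation":[12,-26,0],"twist":[0,0,0],"grip":-1},{"translation":[8,-18,0],"twist":[0,0,0],"grip":-1},{"translation":[4,-8,0],"twist":[0,0,0],"grip":-1},{"translation":[0,0,0],"twist":[0,0,0],"grip":-1}]' 15; python3 look.py 15
```

```text
t: 19.5
tool_pos: [0.491, -0.2581, 0.2557]
orientation: [3.139, 0.001, 0.005]
force: [0.1, -0.1, -1.2]
opening: 0.0627
t: 20.5
tool_pos: [0.5734, -0.0429, 0.2417]
orientation: [-3.136, 0.001, 0.026]
force: [0.0, -1.1, -1.3]
opening: 0.0625
20.5 [ 0.5734 -0.0429  0.2417] 0.0625 [ 0.  -1.1 -1.3]
twist fix [-0.0054  0.0168 -0.0006]
```

```bash
python3 -m pendant '[{"translation":[4,-6,0],"twist":[-0.005,0.017,0],"grip":-1},{"translation":[4,-8,0],"twist":[0,0,0],"grip":-1},{"translation":[3,-5,0],"twist":[0,0,0],"grip":-1},{"translation":[0,-2,0],"twist":[0,0,0],"grip":-1},{"translation":[0,0,0],"twist":[0,0,0],"grip":-1},{"translation":[0,0,0],"twist":[0,0,0],"grip":-1},{"translation":[0,0,0],"twist":[0,0,0],"grip":-1},{"translation":[0,0,0],"twist":[0,0,0],"grip":-1},{"translation":[0,0,0],"twist":[0,0,0],"grip":-1},{"translation":[0,0,0],"twist":[0,0,0],"grip":-1}]' 15; python3 look.py 16; python3 - <<'E'
from h import *
C=cloud("side",np.load("side16.npz")["d"])
for lo in np.arange(.11,.25,.015):
    P=C[(C[...,2]>lo)&(C[...,2]<lo+.015)&(abs(C[...,0]-.585)<.045)&(abs(C[...,1]+.02)<.045)]
    if len(P)>9: print(lo.round(3),len(P),np.round(circ(P),4))
E
```

```text
t: 21.6
tool_pos: [0.5845, -0.0255, 0.2424]
orientation: [3.14, -0.011, 0.004]
force: [0.5, -0.9, -2.0]
opening: 0.0628
21.6 [ 0.5845 -0.0255  0.2424] 0.0628 [ 0.5 -0.9 -2. ]
twist fix [ 0.0015 -0.0024 -0.0071]
0.11 602 [ 0.586  -0.0225  0.0281]
0.125 491 [ 0.5861 -0.0224  0.0298]
0.17 99 [ 0.5845 -0.026   0.0192]
0.185 228 [ 0.5843 -0.0271  0.0204]
0.2 256 [ 0.5843 -0.0275  0.0226]
0.215 310 [ 0.5842 -0.028   0.0248]
0.23 399 [ 0.5842 -0.029   0.0265]
0.245 358 [ 0.5841 -0.0304  0.0281]
```

View pics/s16.png

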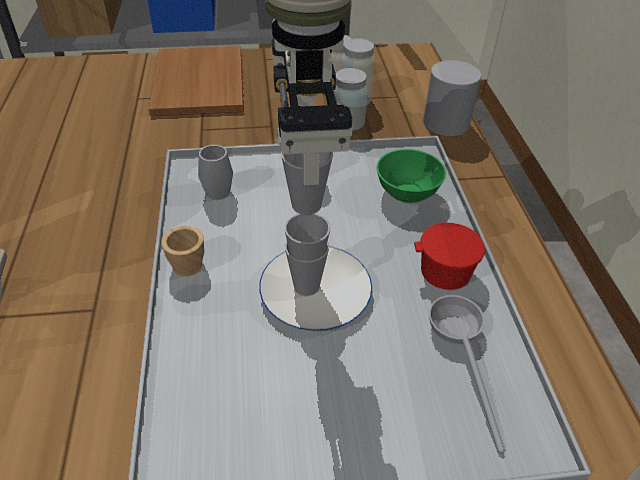

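The picture shows A+B nested on the plate, with the rim near (307,230), and C hanging upright above them. C needs +1.5 mm in x and +4 mm in y, then I lower it.

```bash
python3 -m pendant '[{"translation":[1.5,-3,0],"twist":[0.001,-0.002,-0.007],"grip":-1},{"translation":[0,-1,0],"twist":[0,0,0],"grip":-1},{"translation":[0,0,0],"twist":[0,0,0],"grip":-1},{"translation":[0,0,8],"twist":[0,0,0],"grip":-1},{"translation":[0,0,15],"twist":[0,0,0],"grip":-1},{"translation":[0,0,15],"twist":[0,0,0],"grip":-1},{"translation":[0,0,12],"twist":[0,0,0],"grip":-1},{"translation":[0,0,5],"twist":[0,0,0],"grip":-1},{"translation":[0,0,0],"twist":[0,0,0],"grip":-1},{"translation":[0,0,0],"twist":[0,0,0],"grip":-1}]' 15; python3 look.py 17
```

```text
t: 22.7
tool_pos: [0.5845, -0.0209, 0.1797]
orientation: [-3.141, -0.001, 0.006]
force: [0.3, -0.7, -0.3]
opening: 0.0626
22.7 [ 0.5845 -0.0209  0.1797] 0.0626 [ 0.3 -0.7 -0.3]
twist fix [-0.0001  0.004   0.0006]
```

```bash
python3 -m pendant '[{"translation":[1,0.5,3],"twist":[0,0.004,0],"grip":-1},{"translation":[0,0,4],"twist":[0,0,0],"grip":-1},{"translation":[0,0,4],"twist":[0,0,0],"grip":-1},{"translation":[0,0,4],"twist":[0,0,0],"grip":-1},{"translation":[0,0,4],"twist":[0,0,0],"grip":-1},{"translation":[0,0,3],"twist":[0,0,0],"grip":-1},{"translation":[0,0,2],"twist":[0,0,0],"grip":-1},{"translation":[0,0,0],"twist":[0,0,0],"grip":-1},{"translation":[0,0,0],"twist":[0,0,0],"grip":-1},{"translation":[0,0,0],"twist":[0,0,0],"grip":-1}]' 15; python3 look.py 18
```

```text
t: 23.8
tool_pos: [0.5871, -0.0215, 0.156]
orientation: [3.141, 0.001, 0.007]
force: [-0.6, 0.2, -1.7]
opening: 0.063
23.8 [ 0.5871 -0.0215  0.156 ] 0.063 [-0.6  0.2 -1.7]
twist fix [ 0.0002 -0.0043  0.0007]
```

```bash
python3 -m pendant '[{"translation":[-1,0,1],"twist":[0,-0.004,0],"grip":-1},{"translation":[0,0,2],"twist":[0,0,0],"grip":-1},{"translation":[0,0,2],"twist":[0,0,0],"grip":-1},{"translation":[0,0,2],"twist":[0,0,0],"grip":-1},{"translation":[0,0,1],"twist":[0,0,0],"grip":-1},{"translation":[0,0,1],"twist":[0,0,0],"grip":-1},{"translation":[0,0,0],"twist":[0,0,0],"grip":-1},{"translation":[0,0,0],"twist":[0,0,0],"grip":-1},{"translation":[0,0,0],"twist":[0,0,0],"grip":-1},{"translation":[0,0,0],"twist":[0,0,0],"grip":-1}]' 15; python3 look.py 19
```

```text
t: 24.9
tool_pos: [0.5868, -0.0218, 0.1474]
orientation: [3.141, 0.001, 0.003]
force: [-0.7, -0.2, -0.8]
opening: 0.0624
24.9 [ 0.5868 -0.0218  0.1474] 0.0624 [-0.7 -0.2 -0.8]
twist fix [ 0.0008 -0.002   0.0005]
```

```bash
python3 -m pendant '[{"translation":[-1,0,0.5],"twist":[0,-0.002,0],"grip":-1},{"translation":[0,0,0.5],"twist":[0,0,0],"grip":-1},{"translation":[0,0,0.5],"twist":[0,0,0],"grip":-1},{"translation":[0,0,0.5],"twist":[0,0,0],"grip":-1},{"translation":[0,0,0.5],"twist":[0,0,0],"grip":-1},{"translation":[0,0,0],"twist":[0,0,0],"grip":-1},{"translation":[0,0,0],"twist":[0,0,0],"grip":-1},{"translation":[0,0,0],"twist":[0,0,0],"grip":-1},{"translation":[0,0,0],"twist":[0,0,0],"grip":-1},{"translation":[0,0,0],"twist":[0,0,0],"grip":-1}]' 15; python3 look.py 20
```

```text
t: 26.0
tool_pos: [0.5872, -0.022, 0.1469]
orientation: [3.14, 0.001, 0.006]
force: [-0.5, -0.7, 2.9]
opening: 0.0628
26.0 [ 0.5872 -0.022   0.1469] 0.0628 [-0.5 -0.7  2.9]
twist fix [ 0.0012 -0.0037  0.0005]
```

Contact at +2.9 N, perhaps 1–2 mm early. I nudge x back by 1 mm and settle before releasing.

```bash
python3 -m pendant '[{"translation":[-1,-0.5,-0.5],"twist":[0.001,-0.003,0],"grip":-1},{"translation":[0,0,0],"twist":[0,0,0],"grip":-1},{"translation":[0,0,0.5],"twist":[0,0,0],"grip":-1},{"translation":[0,0,0.5],"twist":[0,0,0],"grip":-1},{"translation":[0,0,0.5],"twist":[0,0,0],"grip":-1},{"translation":[0,0,0],"twist":[0,0,0],"grip":-1},{"translation":[0,0,0],"twist":[0,0,0],"grip":-1},{"translation":[0,0,0],"twist":[0,0,0],"grip":-1},{"translation":[0,0,0],"twist":[0,0,0],"grip":-1},{"translation":[0,0,0],"twist":[0,0,0],"grip":-1}]' 15; python3 look.py 21
```

```text
t: 27.1
tool_pos: [0.5868, -0.0217, 0.1467]
orientation: [3.141, 0.001, 0.003]
force: [-0.5, 0.1, 3.0]
opening: 0.0627
27.1 [ 0.5868 -0.0217  0.1467] 0.0627 [-0.5  0.1  3. ]
twist fix [ 0.0006 -0.002   0.0005]
```

Still a gentle 3 N with nothing sideways, so I release and back off.

```bash
python3 -m pendant '[{"translation":[0,0,0],"twist":[0,0,0],"grip":0.5},{"translation":[0,0,0],"twist":[0,0,0],"grip":0.6},{"translation":[0,0,0],"twist":[0,0,0],"grip":0.8},{"translation":[0,0,0],"twist":[0,0,0],"grip":1},{"translation":[0,0,0],"twist":[0,0,0],"grip":1},{"translation":[0,0,0],"twist":[0,0,0],"grip":1},{"translation":[0,0,-5],"twist":[0,0,0],"grip":1},{"translation":[0,0,-15],"twist":[0,0,0],"grip":1},{"translation":[0,0,-25],"twist":[0,0,0],"grip":1},{"translation":[0,0,-25],"twist":[0,0,0],"grip":1}]' 15; python3 -m pendant '[{"translation":[0,10,-10],"twist":[0,0,0],"grip":1},{"translation":[-10,25,0],"twist":[0,0,0],"grip":1},{"translation":[-12,30,0],"twist":[0,0,0],"grip":1},{"translation":[-12,30,0],"twist":[0,0,0],"grip":1},{"translation":[-12,30,0],"twist":[0,0,0],"grip":1},{"translation":[-12,30,0],"twist":[0,0,0],"grip":1},{"translation":[-12,30,0],"twist":[0,0,0],"grip":1},{"translation":[-6,15,0],"twist":[0,0,0],"grip":1},{"translation":[0,0,0],"twist":[0,0,0],"grip":1},{"translation":[0,0,0],"twist":[0,0,0],"grip":1}]' 15; python3 look.py 22; sed -i 's/.17,.01)/.19,.01)/' st.py; python3 st.py 22
```

```text
t: 28.2
tool_pos: [0.5827, -0.021, 0.214]
orientation: [-3.14, -0.001, 0.015]
force: [-0.2, -0.6, -0.9]
opening: 0.0928
t: 29.2
tool_pos: [0.5069, -0.2344, 0.2369]
orientation: [3.137, 0.001, 0.009]
force: [-0.7, 1.0, 1.0]
opening: 0.0931
29.2 [ 0.5069 -0.2344  0.2369] 0.0931 [-0.7  1.   1. ]
twist fix [ 0.0046 -0.0058  0.0008]
0.03 102 [ 0.5859 -0.0216  0.0223]
0.04 111 [ 0.5861 -0.0207  0.0244]
0.05 122 [ 0.586  -0.0216  0.0251]
0.06 134 [ 0.5858 -0.0216  0.0265]
0.07 143 [ 0.5861 -0.0217  0.0279]
0.08 165 [ 0.5858 -0.0228  0.0283]
0.09 327 [ 0.5859 -0.0219  0.0289]
0.1 152 [ 0.5859 -0.0218  0.0271]
0.11 166 [ 0.5857 -0.0224  0.0281]
0.12 290 [ 0.5857 -0.0255  0.0269]
0.13 477 [ 0.5857 -0.0243  0.0267]
0.14 388 [ 0.5859 -0.0238  0.0268]
0.15 442 [ 0.5859 -0.0239  0.0282]
0.16 552 [ 0.5859 -0.0239  0.0296]
0.17 89 [ 0.5859 -0.0239  0.0304]
stack [ 5.859e-01 -2.370e-02  2.990e-02  1.697e-01  4.770e+02]
C [ 5.057e-01 -2.356e-01  4.000e-02  5.476e-01  2.006e+03]
```

View pics/s22.png

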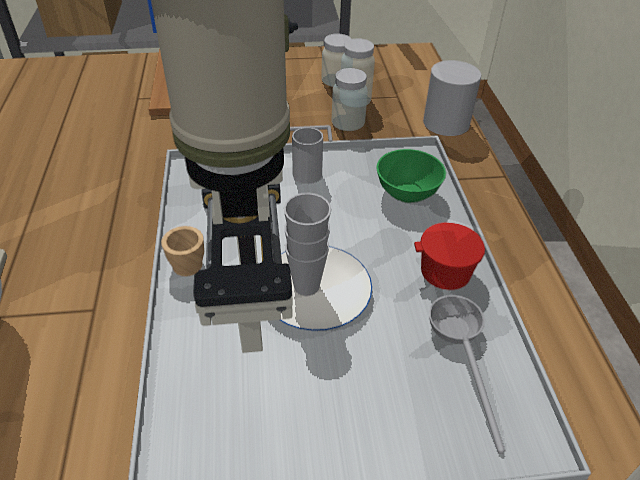

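The stack stands on the plate with three evenly spaced rims at about rows 200, 232 and 255. C's fit sits 1.5 mm to one side, so I check its tilt with both cameras.

```bash
python3 - <<'E'
from h import *
def tilt(n,k,c):
    C=cloud(n,np.load(f"{n}{k}.npz")["d"]); P=C.reshape(-1,3); d=P[:,:2]-c; r=np.hypot(*d.T); P=P[(r<.036)&(P[:,2]>.05)]; d=P[:,:2]-c
    a=np.arctan2(d[:,1],d[:,0]); r=np.hypot(*d.T); q=[]
    for t in np.arange(-np.pi,np.pi,np.pi/12):
        s=P[(a>=t)&(a<t+np.pi/12)&(r>.025)]
        if len(s)>3: q.append(s[s[:,2]>=np.sort(s[:,2])[-4]].mean(0))
    q=np.array(q); co=np.linalg.lstsq(np.c_[q[:,:2]-c,np.ones(len(q))],q[:,2],rcond=None)[0]
    print(n,k,len(q),"slope deg",np.degrees(co[:2]).round(2),"rim z",co[2].round(4), "rms",np.std(q[:,2]-np.c_[q[:,:2]-c,np.ones(len(q))]@co).round(4),"circ",rim(C,c))
for n in("top","side"):
    c=np.array((.586,-.019 if n=="top" else -.0225))
    for k in(0,11,22): tilt(n,k,c)
for k in (0,22):
    for nm,g in(("straight",(307,140)),("bellied",(215,155)),("mortar",(184,242))):
        pass
a=np.load("top0.npz")["d"];b=np.load("top22.npz")["d"]
m=(abs(a-b)>.012).astype(np.uint8); m=cv2.morphologyEx(m,cv2.MORPH_OPEN,np.ones((3,3)))
nn,_,st,ce=cv2.connectedComponentsWithStats(m); print([(s.tolist(),) for s in st[1:] if s[4]>15])
E
```

```text
top 0 24 slope deg [-0.33 -0.03] rim z 0.0989 rms 0.0009 circ [ 5.86e-01 -1.78e-02  2.99e-02  1.00e-01  1.61e+02]
top 11 24 slope deg [ 0.51 -0.17] rim z 0.1354 rms 0.0007 circ [ 5.864e-01 -1.800e-02  2.990e-02  1.359e-01  1.860e+02]
top 22 24 slope deg [-0.13  1.43] rim z 0.1723 rms 0.0005 circ [ 5.859e-01 -1.960e-02  2.980e-02  1.726e-01  2.050e+02]
side 0 24 slope deg [ 0.23 -0.03] rim z 0.0972 rms 0.0003 circ [ 5.859e-01 -2.180e-02  2.990e-02  9.700e-02  4.020e+02]
side 11 24 slope deg [-0.2   0.13] rim z 0.1336 rms 0.0004 circ [ 5.861e-01 -2.220e-02  2.990e-02  1.332e-01  4.280e+02]
side 22 24 slope deg [0.   0.99] rim z 0.1704 rms 0.0004 circ [ 5.859e-01 -2.370e-02  2.990e-02  1.697e-01  4.770e+02]
[([395, 207, 245, 273, 39189],), ([444, 214, 30, 32, 580],), ([318, 222, 35, 36, 1006],), ([439, 226, 10, 17, 83],), ([607, 424, 33, 56, 1107],), ([294, 474, 34, 6, 156],)]
```

C leans about 1.2° towards -y, so its rim is 1.5 mm off-axis and up to 0.5 mm high. 27 s remain, so I regrip it lightly on the axis, straighten and reseat it.

```bash
python3 -m pendant '[{"translation":[5,-12,0],"twist":[0.004,-0.006,0],"grip":1},{"translation":[10,-26,0],"twist":[0,0,0],"grip":1},{"translation":[11,-30,0],"twist":[0,0,0],"grip":1},{"translation":[11,-30,0],"twist":[0,0,0],"grip":1},{"translation":[11,-30,0],"twist":[0,0,0],"grip":1},{"translation":[11,-30,0],"twist":[0,0,0],"grip":1},{"translation":[8,-22,0],"twist":[0,0,0],"grip":1},{"translation":[3,-8,0],"twist":[0,0,0],"grip":1},{"translation":[0,0,0],"twist":[0,0,0],"grip":1},{"translation":[0,0,0],"twist":[0,0,0],"grip":1}]' 6; python3 look.py 23
```

```text
t: 30.3
tool_pos: [0.5807, -0.0227, 0.2364]
orientation: [-3.138, -0.024, 0.005]
force: [0.2, 0.8, 0.2]
opening: 0.0931
30.3 [ 0.5807 -0.0227  0.2364] 0.0931 [0.2 0.8 0.2]
twist fix [-0.0034  0.0033  0.0155]
```

```bash
python3 -m pendant '[{"translation":[3,-1,2],"twist":[-0.003,0.003,0.015],"grip":1},{"translation":[2,-0.5,8],"twist":[0,0,0],"grip":1},{"translation":[0,0,15],"twist":[0,0,0],"grip":1},{"translation":[0,0,18],"twist":[0,0,0],"grip":1},{"translation":[0,0,18],"twist":[0,0,0],"grip":1},{"translation":[0,0,12],"twist":[0,0,0],"grip":1},{"translation":[0,0,4],"twist":[0,0,0],"grip":1},{"translation":[0,0,0],"twist":[0,0,0],"grip":1},{"translation":[0,0,0],"twist":[0,0,0],"grip":1},{"translation":[0,0,0],"twist":[0,0,0],"grip":1}]' 6; python3 look.py 24
```

```text
t: 31.4
tool_pos: [0.5843, -0.0267, 0.1517]
orientation: [3.141, -0.015, -0.004]
force: [0.5, 0.2, -0.2]
opening: 0.0928
31.4 [ 0.5843 -0.0267  0.1517] 0.0928 [ 0.5  0.2 -0.2]
twist fix [ 0.0003  0.0024 -0.0095]
```

```bash
python3 -m pendant '[{"translation":[1,-3,2],"twist":[0,0.002,-0.009],"grip":1},{"translation":[0,-2.5,2],"twist":[0,0,0],"grip":1},{"translation":[0,0,0],"twist":[0,0,0],"grip":1},{"translation":[0,0,0],"twist":[0,0,0],"grip":1},{"translation":[0,0,0],"twist":[0,0,0],"grip":1},{"translation":[0,0,0],"twist":[0,0,0],"grip":1},{"translation":[0,0,0],"twist":[0,0,0],"grip":1},{"translation":[0,0,0],"twist":[0,0,0],"grip":1},{"translation":[0,0,0],"twist":[0,0,0],"grip":1},{"translation":[0,0,0],"twist":[0,0,0],"grip":1}]' 6; python3 look.py 25
```

```text
t: 32.5
tool_pos: [0.5867, -0.0207, 0.1494]
orientation: [3.141, 0.001, 0.005]
force: [-0.5, -0.7, 0.3]
opening: 0.093
32.5 [ 0.5867 -0.0207  0.1494] 0.093 [-0.5 -0.7  0.3]
twist fix [ 0.0008 -0.0034  0.0006]
```

```bash
python3 -m pendant '[{"translation":[-0.5,0,0],"twist":[0,-0.003,0],"grip":-1},{"translation":[0,0,0],"twist":[0,0,0],"grip":-1},{"translation":[0,0,0],"twist":[0,0,0],"grip":-1},{"translation":[0,0,0],"twist":[0,0,0],"grip":-1},{"translation":[0,0,0],"twist":[0,0,0],"grip":-1},{"translation":[0,0,0.5],"twist":[0,0,0],"grip":-1},{"translation":[0,0,0.5],"twist":[0,0,0],"grip":-1},{"translation":[0,0,0.5],"twist":[0,0,0],"grip":-1},{"translation":[0,0,0],"twist":[0,0,0],"grip":-1},{"translation":[0,0,0],"twist":[0,0,0],"grip":-1}]' 6; python3 look.py 26; python3 st.py 26 | grep -v "^0.1[67]"
```

```text
t: 33.6
tool_pos: [0.5871, -0.0207, 0.1493]
orientation: [3.141, 0.001, 0.004]
force: [-0.9, 0.2, 2.5]
opening: 0.0627
33.6 [ 0.5871 -0.0207  0.1493] 0.0627 [-0.9  0.2  2.5]
twist fix [ 0.001  -0.0025  0.0008]
0.03 103 [ 0.5862 -0.0212  0.0229]
0.04 110 [ 0.5863 -0.0215  0.0239]
0.05 117 [ 0.5862 -0.0216  0.0254]
0.06 131 [ 0.5861 -0.022   0.0265]
0.07 145 [ 0.5863 -0.0222  0.0276]
0.08 164 [ 0.5861 -0.0232  0.0283]
0.09 324 [ 0.5863 -0.0222  0.0289]
0.1 150 [ 0.5864 -0.0224  0.0272]
0.11 167 [ 0.5862 -0.0233  0.028 ]
0.12 234 [ 0.5862 -0.026   0.027 ]
0.13 351 [ 0.5864 -0.0248  0.0272]
0.14 122 [ 0.5865 -0.0252  0.0264]
0.15 124 [ 0.5868 -0.0255  0.0281]
stack [ 5.868e-01 -2.330e-02  4.040e-02  4.582e-01  8.510e+02]
C index -1 is out of bounds for axis 0 with size 0
```

```bash
python3 -m pendant '[{"translation":[-0.5,0,1],"twist":[0,-0.002,0],"grip":-1},{"translation":[0,0,1],"twist":[0,0,0],"grip":-1},{"translation":[0,0,1],"twist":[0,0,0],"grip":-1},{"translation":[0,0,0],"twist":[0,0,0],"grip":-1},{"translation":[0,0,0],"twist":[0,0,0],"grip":0.45},{"translation":[0,0,0],"twist":[0,0,0],"grip":0.5},{"translation":[0,0,0],"twist":[0,0,0],"grip":0.7},{"translation":[0,0,0],"twist":[0,0,0],"grip":1},{"translation":[0,0,0],"twist":[0,0,0],"grip":1},{"translation":[0,0,0],"twist":[0,0,0],"grip":1}]' 6;python3 -m pendant '[{"translation":[0,0,-5],"twist":[0,0,0],"grip":1},{"translation":[0,0,-15],"twist":[0,0,0],"grip":1},{"translation":[0,0,-25],"twist":[0,0,0],"grip":1},{"translation":[0,0,-25],"twist":[0,0,0],"grip":1},{"translation":[0,10,-10],"twist":[0,0,0],"grip":1},{"translation":[-10,25,0],"twist":[0,0,0],"grip":1},{"translation":[-12,35,0],"twist":[0,0,0],"grip":1},{"translation":[-12,40,0],"twist":[0,0,0],"grip":1},{"translation":[-12,40,0],"twist":[0,0,0],"grip":1},{"translation":[-12,40,0],"twist":[0,0,0],"grip":1}]' ; python3 look.py 27; cat > tilt.py <<'E'
import sys
from h import *
for n in("top","side"):
    c=np.array((.586,-.019 if n=="top" else -.0225)); k=sys.argv[1]
    C=cloud(n,np.load(f"{n}{k}.npz")["d"]); P=C.reshape(-1,3); r=np.hypot(*(P[:,:2]-c).T); P=P[(r<.036)&(P[:,2]>.05)]; d=P[:,:2]-c
    a=np.arctan2(d[:,1],d[:,0]); r=np.hypot(*d.T); q=[]
    for t in np.arange(-np.pi,np.pi,np.pi/12):
        s=P[(a>=t)&(a<t+np.pi/12)&(r>.025)]
        if len(s)>3: q.append(s[s[:,2]>=np.sort(s[:,2])[-4]].mean(0))
    q=np.array(q); co=np.linalg.lstsq(np.c_[q[:,:2]-c,np.ones(len(q))],q[:,2],rcond=None)[0]
    print(n,"slope deg",np.degrees(co[:2]).round(2),"rim z",co[2].round(4),"circ",rim(C,c))
E
python3 tilt.py 27; python3 st.py 27
```

```text
t: 34.7
tool_pos: [0.587, -0.0208, 0.1467]
orientation: [3.141, 0.001, 0.002]
force: [-0.6, -0.2, -0.4]
opening: 0.0922
t: 35.7
tool_pos: [0.5298, -0.2152, 0.2377]
orientation: [3.139, 0.015, 0.013]
force: [0.4, 0.3, -0.2]
opening: 0.0928
35.7 [ 0.5298 -0.2152  0.2377] 0.0928 [ 0.4  0.3 -0.2]
twist fix [ 0.003  -0.0084  0.0098]
top slope deg [-0.22  0.82] rim z 0.1718 circ [ 5.865e-01 -1.950e-02  2.990e-02  1.723e-01  2.030e+02]
side slope deg [35.43 -0.4 ] rim z 0.1591 circ [ 5.864e-01 -2.360e-02  2.990e-02  1.693e-01  3.050e+02]
0.04 13 [ 0.6005 -0.0324  0.0069]
0.05 20 [ 0.6013 -0.0329  0.0079]
0.06 21 [ 0.5995 -0.032   0.0106]
0.07 25 [ 0.5995 -0.0331  0.0112]
0.08 37 [ 0.5931 -0.0273  0.0209]
0.09 102 [ 0.5858 -0.021   0.0298]
0.1 37 [ 0.5953 -0.0313  0.0148]
0.11 59 [ 0.5902 -0.0259  0.0235]
0.12 174 [ 0.587  -0.0253  0.0265]
0.13 303 [ 0.5883 -0.0243  0.0259]
0.14 256 [ 0.5862 -0.0235  0.0269]
0.15 292 [ 0.5863 -0.0237  0.0282]
0.16 388 [ 0.5865 -0.0237  0.0296]
0.17 21 [ 0.5852 -0.0244  0.031 ]
stack [ 5.864e-01 -2.360e-02  2.990e-02  1.693e-01  3.050e+02]
C [ 5.256e-01 -2.241e-01  3.840e-02  5.424e-01  1.381e+03]
```

Fully seated now: spacings of 36.5 and 36.4 mm, and a lean of about 0.8°, which is near the noise. I move the arm clear, make a last check and hand in.

```bash
python3 -m pendant '[{"translation":[-15,30,0],"twist":[0,0,0],"grip":1},{"translation":[-20,30,0],"twist":[0,0,0],"grip":1},{"translation":[-20,30,0],"twist":[0,0,0],"grip":1},{"translation":[-10,15,0],"twist":[0,0,0],"grip":1},{"translation":[0,0,0],"twist":[0,0,0],"grip":1},{"translation":[0,0,0],"twist":[0,0,0],"grip":1},{"translation":[0,0,0],"twist":[0,0,0],"grip":1},{"translation":[0,0,0],"twist":[0,0,0],"grip":1},{"translation":[0,0,0],"twist":[0,0,0],"grip":1},{"translation":[0,0,0],"twist":[0,0,0],"grip":1}]'; python3 look.py 28; python3 tilt.py 28; python3 -c "
from h import *
a=np.load('top0.npz')['d'];b=np.load('top28.npz')['d']
m=cv2.morphologyEx((abs(a-b)>.012).astype(np.uint8),cv2.MORPH_OPEN,np.ones((3,3)))
print([s.tolist() for s in cv2.connectedComponentsWithStats(m)[2][1:] if s[4]>15])
print(robot.close_job())"
```

```text
t: 36.8
tool_pos: [0.4635, -0.3257, 0.2394]
orientation: [3.137, 0.009, 0.016]
force: [-0.4, -0.1, 0.0]
opening: 0.093
36.8 [ 0.4635 -0.3257  0.2394] 0.093 [-0.4 -0.1  0. ]
twist fix [ 0.0043 -0.0101  0.0056]
top slope deg [0.52 1.37] rim z 0.1717 circ [ 5.866e-01 -1.940e-02  2.990e-02  1.722e-01  2.060e+02]
side slope deg [-0.53  1.02] rim z 0.1698 circ [ 5.863e-01 -2.350e-02  2.990e-02  1.692e-01  4.700e+02]
[[444, 214, 30, 32, 578], [318, 221, 35, 36, 1013], [439, 226, 9, 16, 77], [461, 247, 179, 233, 20809], [445, 271, 29, 32, 571], [439, 279, 5, 14, 53], [571, 383, 69, 97, 3413], [294, 474, 34, 6, 156]]
the job is handed in; nothing more can be done
None
```

Both loose flared tumblers are now nested, mouth up, in the one on the plate, making a three-tumbler stack. I handed the job in at about 37 s with the gripper open and clear.

- **Seating:** the rims are at about 97, 133 and 170 mm. That is about 36.4 mm per step, a little over the "about 35 mm" given but equal for both tumblers. Every force reading I took while lowering and reseating was 3 N or less; I did not log the short 1 mm presses in the reseat.
- **Straightness, not perfect:** the top tumbler leans about 1° towards -y, putting its rim about 1.5 mm off the stack's axis. I regripped and reseated it once. That lowered it by about 0.5 mm, but the lean hardly changed: 0.8–1.4° in the last checks, with the rim checks scattering by about 0.5°.
- **Everything else:** comparing the first and last top depth pictures, the only changes on the tray are the two emptied places, the stack and the arm. Nothing else appears to have moved.

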